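# Set a rubber bellows on the gluing stand under its ring weight

### The job

Set up the bellows for gluing: stand the ribbed rubber bellows over the stand's post, down flat on the base plate, and then put the steel ring weight over the same post so that it rests flat on top of the bellows. Once the weight is on, nothing more can go under it, so the bellows has to be first. Leave the short plain boot where it is.

Things in the scene. Friction and masses are not known exactly. Their poses are not given: they have to be found in the camera images.
- stand_seat (a point): Point on the gluing stand where its post leaves the base plate: on the post's axis, on the plate's upper face. The stand is fixed: a square aluminium plate 110 x 110 mm, 10 mm thick, lying on the table, with one upright steel post, 14 mm in diameter and 80 mm tall above the plate, round-nosed at the top. z is up.
- bellows: Black rubber bellows, ribbed outside, a stiff open tube standing upright: 62 mm outside diameter, 66 mm tall, clear bore about 36 mm right through, about 70 g. Origin at the centre of its underside, z up along the tube. Keep the same end up.
- ring_weight: Plain steel flanged ring weight, about 0.25 kg, standing flange down: a flange 58 mm in diameter and 12 mm thick, on it a round hub 36 mm in diameter that reaches up to 42 mm above the underside; a bore of 30 mm goes right through. Grip it by the hub. Origin at the centre of its underside, z up along the bore.
- short_boot: Bystander: plain short black rubber boot (a smooth stepped cup shape, no ribs), 62 mm in diameter, 40 mm tall. Origin at the centre of its underside. To be left alone.
Not all that is in view belongs to the job. What is shaped like the bellows but red or turquoise is not meant.

How it is judged:
By the outcome, as a careful person would: the job done as asked, in the order asked, and still so for the second after the job is handed in, with the robot touching nothing.
It also fails if it takes over 56 s, if anything falls off the work surface, if the arm or the gripper's body presses on something with over 40 N, if the wrist force passes 120 N, or if a joint passes its speed limit or range.

### The arm

A 6-joint arm with a two-finger parallel gripper is mounted at the origin on a cart in front of the work surface, level with it; the furniture and walls round the work are solid. World frame = base frame: x ahead of the robot, y to its left, z up, the work surface at z = 0. Lengths are in m, angles in rad, forces in N, time in s.
With the tool pointing down it reaches from about 0.325 to 0.9 m from the base axis. Payload 6.1 kg.
Tool frame: the origin (TCP) lies midway between the tips of the shut fingers; the grasp point (between the pads) lies 19 mm behind it; y points along the fingers, z is the direction in which the jaws open and shut, and the axes are right-handed (so a half turn about y gives the same grasp; the last joint's range is limited). The gripper opens to 87 mm and grips with 3 to 60 N. Pads are 19 mm wide; open, the fingers measure 117 mm over their backs; the gripper's body (75 mm by 190 mm) begins 51 mm behind the grasp point.
Start: joints at [0.978, 0.22, 1.526, -0, 1.395, -0.126], TCP at [0.281, 0.558, 0.186] pointing down, gripper open.
Joint ranges: [-2.98, 2.98], [-0.91, 2.08], [0.09, 2.57], [-1.24, 4.39], [0.2, 2.65], [-2.68, 2.68]. Speed limits (rad/s): [2.57, 2.57, 3.01, 3.14, 3.14, 3.14].

### API

Orientations are given as a unit quaternion [x, y, z, w].
In Python, from cell import get_state, grab_frame, r, models gives the robot as it stands.
- The arm moves only by the shell command python3 -m crank 'ROWS'. ROWS is JSON, a list of rows, each a list of 3 entries, a list of its own where there are three numbers: the shift along the tool's x, y, z as a fraction of full scale, then the turn about the tool's y as a fraction of full scale, then the opening, from -1 (shut) to 1 (fully open). In form: [[[tx, ty, tz], yaw, fingers], ...]. A call has 1 to 20 rows; each row is the pose to reach, as a shift and turn from the pose commanded when the call began, along the tool's axes at that moment; what a row does not reach only later rows make up. Full scale, the value 1, is 0.4 m for a shift and 120 degrees for a turn. A row lasts 1/12 s, in which the tool goes at most 41.7 mm and 7.16 degrees, less where a joint would pass 70% of its speed; a pose out of reach is approached as far as the arm can. A call with a number of a shift or a turn outside -1 to 1 is refused whole. A call with a gripper value outside its range is refused whole. The fingers move at their own pace and stop on an object; the grip force is fixed at half the most. Time passes only in rows, so rows that repeat a pose let the fingers close. It gives the time, the measured TCP pose, the force and the opening at its end, in the units of the state.
- get_state(): the state, without advancing time (a new reading comes with each control period).
- grab_frame(name): name is "scene" or "side" or "wrist"; returns a dict with "img" (384x512x3 uint8, red, green, blue), "z_map" (384x512 float32, m along the optical axis (not along the pixel's ray), 0 where there is no reading), "vertical_fov" (degrees; the focal length in pixels is half the picture's height over the tangent of half this angle, whatever the lens; pixels are square), "cx", "cy" (the principal point, pixels), "R" (3x3) and "t" (3): a world point X has camera coordinates R X + t. Camera axes: x right, y down, z forward; pixel columns grow to the right and rows downward; lengths in m; the calibration is good to about 2 mm. A picture is of the moment at which its call begins.
- r.hand_in(): hands the job in, once; it reports no verdict.
Trained networks look in a picture, given as the dict that the camera call returned (one of the last four; its "shot" number tells which), for a name from the list of things; names that differ only in an ending like _2 or _b are one class to them, and where a whole thing is asked for, a point or a joint stands for the part that bears it (a point fixed in the world has none). Each returns a list of dicts, best first, with "score" (0 to 1); they miss things now and then, are a little off and sometimes report something else, mostly with a low value. They report only what shows in the picture. A call takes as long as a camera call. They do not tell look-alikes from the thing itself.
- models.look_for(picture, label): "location" ([x, y, z] in m, in the coordinates of the camera as it stood for that picture, good to about 4 mm: the middle of the surface that is visible of it).
The state is a dict: "clock": time; "qpos": joint angles; "joint_vel": joint speeds; "joint_efforts": joint torques, N m; "tcp_pos": TCP position; "eef_rot": TCP orientation; "ft_force": force on the tool from outside, world axes, zero at the start; "ft_torque": the same for the moment, N m; "finger_gap": finger opening in m.
Only numpy, scipy, OpenCV 4.12 (cv2) and the standard library are available. Lean on these libraries where they do the work, as an engineer would, in place of code of your own. Each camera call takes 0.05 s, during which the arm holds its last target.

## Working session

There is one attempt and no reset: what is moved stays moved. The work goes in short steps, Python scripts to look and compute and a shell command to move; the robot and the scene stay as the last step left them, time stands still between calls to the robot, and variables do not carry over. Pictures are saved under pics/ and viewed, and the job is handed in when it is done.

```bash
ls; mkdir -p pics; cat > h.py <<'E'
import numpy as np, cv2
from cell import get_state, grab_frame, r, models
from scipy.spatial.transform import Rotation as Ro
def f(p): return 0.5*p["img"].shape[0]/np.tan(np.radians(p["vertical_fov"])/2)
def w(p,c): return np.asarray(p["R"]).T@(np.asarray(c)-np.asarray(p["t"]))
def px(p,X):
    c=np.asarray(p["R"])@np.asarray(X)+np.asarray(p["t"]); return np.round([p["cx"]+f(p)*c[0]/c[2],p["cy"]+f(p)*c[1]/c[2]],1)
def cloud(p):
    z=p["z_map"]; v,u=np.mgrid[:z.shape[0],:z.shape[1]]
    c=np.stack([(u-p["cx"])/f(p)*z,(v-p["cy"])/f(p)*z,z],-1)
    return (c-np.asarray(p["t"]))@np.asarray(p["R"]), z>0
def save(p,n): cv2.imwrite("pics/"+n,p["img"][:,:,::-1])
E
python3 - <<'E'
from h import *
np.set_printoptions(precision=3,suppress=True)
s=get_state();print({k:np.round(v,3) for k,v in s.items()}); print(Ro.from_quat(s['eef_rot']).as_matrix())
for n in ["scene","side","wrist"]:
    p=grab_frame(n); save(p,n+"0.png")
    for l in ["bellows","ring_weight","short_boot"]:
        for d in models.look_for(p,l)[:4]:
            X=w(p,d["location"]); print(n,l,round(d["score"],2),X,px(p,X))
E
```

```text
pics
{'clock': np.float64(0.0), 'qpos': array([ 0.978,  0.221,  1.528,  0.   ,  1.395, -0.126]), 'joint_vel': array([ 0.001, -0.   ,  0.   ,  0.001, -0.001, -0.   ]), 'joint_efforts': array([ -0.   , -49.462, -38.738,   0.07 ,   0.057,  -0.   ]), 'tcp_pos': array([0.281, 0.558, 0.185]), 'eef_rot': array([ 0.689, -0.164,  0.163, -0.687]), 'ft_force': array([ 0.705, -0.546, -0.101]), 'ft_torque': array([ 0.009,  0.036, -0.008]), 'finger_gap': np.float64(0.087)}
[[ 0.893 -0.001  0.45 ]
 [-0.45  -0.002  0.893]
 [-0.    -1.    -0.002]]
scene bellows 0.88 [0.455 0.254 0.042] [197.4 156.7]
scene bellows 0.75 [0.361 0.201 0.04 ] [178.5 178. ]
scene bellows 0.71 [0.363 0.298 0.05 ] [163.1 157.6]
scene ring_weight 0.52 [0.603 0.276 0.016] [234.2 143.9]
scene short_boot 0.8 [ 0.446 -0.198  0.025] [285.8 255.8]
side bellows 0.86 [0.374 0.333 0.041] [333.  268.3]
side bellows 0.72 [0.365 0.227 0.047] [329.3 231.2]
side bellows 0.69 [0.46  0.278 0.042] [288.4 249. ]
side ring_weight 0.86 [0.608 0.297 0.015] [218.8 264.5]
side short_boot 0.8 [ 0.449 -0.179  0.027] [281.9 152.3]
```

View pics/scene0.png

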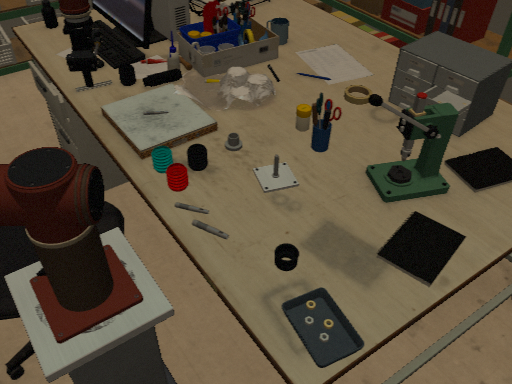

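View pics/side0.png

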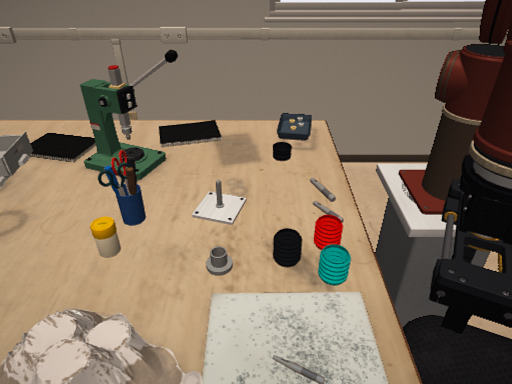

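View pics/wrist0.png

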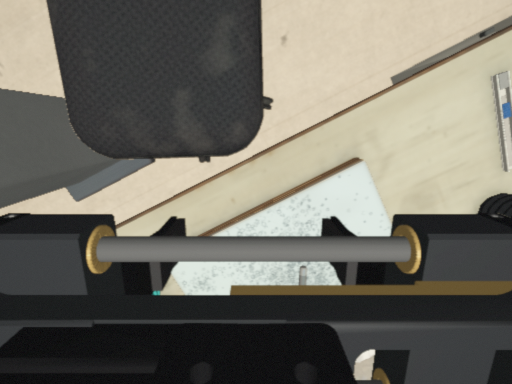

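The black ribbed bellows is at scene (197,157) and side (288,249). Red at scene (178,178) and turquoise at (163,158) are look-alikes of the wrong colour. The short boot is at (286,256), the ring at (234,142), and the stand at (276,178). I'll confirm with a crop and measure from the depth.

```bash
cat > meas.py <<'E'
from h import *
from scipy.optimize import least_squares
np.set_printoptions(precision=4,suppress=True)
def near(p,c,rad,z0,z1):
    P,ok=cloud(p); m=ok&(np.hypot(P[...,0]-c[0],P[...,1]-c[1])<rad)&(P[...,2]>z0)&(P[...,2]<z1); return P[m]
def circ(Q,R):
    # wall points on circle of known radius R
    g=Q[:,:2].mean(0)
    return least_squares(lambda c:np.hypot(*(Q[:,:2]-c).T)-R,g,loss='soft_l1',f_scale=.002)
E
python3 - <<'E'
from meas import *
F={n:grab_frame(n) for n in("scene","side")}
for n,p in F.items(): print(n,"cam",-np.asarray(p["R"]).T@np.asarray(p["t"]))
for nm,c,R,z0,z1 in [("bellows",(.457,.266),.031,.008,.060),("flange",(.605,.287),.029,.003,.010),("hub",(.605,.287),.018,.016,.038),("hubtop",(.605,.287),.018,.0385,.05),("belltop",(.457,.266),.031,.063,.075)]:
    A=[]
    for n,p in F.items():
        Q=near(p,c,.06,z0,z1)
        if nm in("bellows","belltop"): Q=Q[np.hypot(Q[:,0]-c[0],Q[:,1]-c[1])<.045]
        A.append(Q)
        if len(Q)>3:
            cen=-np.asarray(p["R"]).T@np.asarray(p["t"])
            d=(cen[:2]-Q[:,:2].mean(0)); d/=np.hypot(*d)
            g=Q[:,:2].mean(0)-d*R*.7
            s=least_squares(lambda c:np.hypot(*(Q[:,:2]-c).T)-R,g,loss='soft_l1',f_scale=.002)
            print(nm,n,len(Q),"mean",Q.mean(0),"zmax",Q[:,2].max(),"fit",s.x,"rms",np.sqrt(np.mean((np.hypot(*(Q[:,:2]-s.x).T)-R)**2)))
    Q=np.vstack(A)
    if len(Q)>3:
        s=least_squares(lambda c:np.hypot(*(Q[:,:2]-c).T)-R,c,loss='soft_l1',f_scale=.002); print("  both",s.x)
for n,p in F.items():
    i=F[n]["img"]
    P,ok=cloud(p)
    u,v={"scene":(276,178),"side":(219,205)}[n]
    sub=P[v-25:v+20,u-35:u+35].reshape(-1,3)
    post=sub[(sub[:,2]>.025)&(sub[:,2]<.1)]; pl=sub[(sub[:,2]>.006)&(sub[:,2]<.014)]
    b=(pl[:,:2].min(0)+pl[:,:2].max(0))/2
    rect=cv2.minAreaRect((pl[:,:2]*1000).astype(np.float32))
    print(n,"post",len(post),post.mean(0),"top",post[:,2].max(),"plate z",np.median(pl[:,2]),"rect",rect)
    d=(-np.asarray(p["R"]).T@np.asarray(p["t"]))[:2]-post[:,:2].mean(0); d/=np.hypot(*d)
    print("post axis est",post[:,:2].mean(0)-d*.0055)
cs=F["scene"]["img"][120:215,135:315]; cv2.imwrite("pics/crop_sc.png",cv2.resize(cs,None,fx=4,fy=4,interpolation=cv2.INTER_CUBIC)[:,:,::-1])
cs=F["side"]["img"][170:300,190:370]; cv2.imwrite("pics/crop_si.png",cv2.resize(cs,None,fx=4,fy=4,interpolation=cv2.INTER_CUBIC)[:,:,::-1])
E
```

```text
scene cam [-0.0831 -0.7901  0.9524]
side cam [0.5243 0.8691 0.5942]
bellows scene 395 mean [0.4536 0.2569 0.0377] zmax 0.0599638950834717 fit [0.458  0.2659] rms 0.004425493917537445
bellows side 812 mean [0.4617 0.2707 0.0376] zmax 0.05998871557858477 fit [0.4608 0.2617] rms 0.004114329942105065
  both [0.4602 0.2627]
flange scene 70 mean [0.5943 0.2835 0.0059] zmax 0.009973962110592646 fit [0.6042 0.2894] rms 0.01317613348908839
flange side 72 mean [0.6054 0.3045 0.0073] zmax 0.009960839950120745 fit [0.6086 0.2845] rms 0.002807913823204198
  both [0.6074 0.2855]
hub scene 96 mean [0.602  0.2837 0.0279] zmax 0.03794777490519872 fit [0.6045 0.2876] rms 0.0031593564446806516
hub side 218 mean [0.6074 0.2882 0.0275] zmax 0.03797907508753383 fit [0.6081 0.2866] rms 0.0018641830464502418
  both [0.6069 0.2866]
hubtop scene 29 mean [0.6057 0.2868 0.0412] zmax 0.04850082626140797 fit [0.603  0.2877] rms 0.003207100132048759
hubtop side 67 mean [0.6082 0.287  0.0407] zmax 0.042743001329588956 fit [0.6082 0.2858] rms 0.002054271728989954
  both [0.6069 0.286 ]
belltop scene 35 mean [0.4541 0.2625 0.0651] zmax 0.06938310413111558 fit [0.4639 0.2618] rms 0.005672206175778269
belltop side 48 mean [0.4606 0.269  0.0643] zmax 0.06638985609378953 fit [0.4626 0.2583] rms 0.005399399528147643
  both [0.4634 0.2597]
scene post 85 [0.6182 0.0774 0.0579] top 0.09161854717114502 plate z 0.009906944501427565 rect ((632.986572265625, 85.68630981445312), (182.40037536621094, 148.6707000732422), 29.675878524780273)
post axis est [0.6216 0.0817]
side post 120 [0.6236 0.0834 0.059 ] top 0.0893599871497298 plate z 0.009365913696068375 rect ((624.3135986328125, 80.18140411376953), (114.25568389892578, 111.11404418945312), 72.6541976928711)
post axis est [0.6243 0.0779]
```

View pics/crop_sc.png

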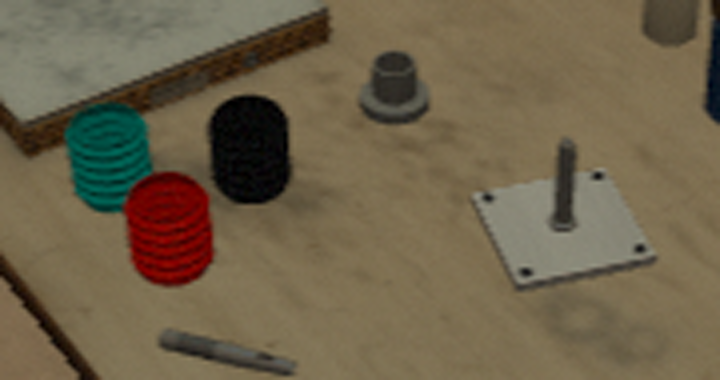

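View pics/crop_si.png

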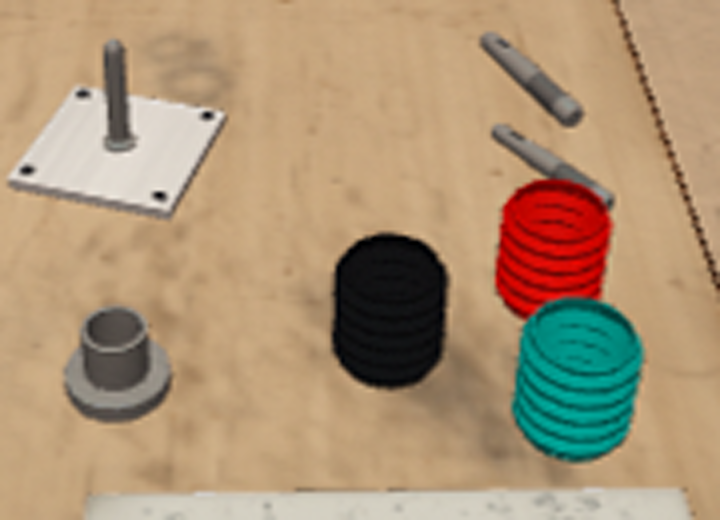

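The crops confirm it. The only black ribbed tube is at scene (197,157), full height with visible ribs, and it stands upright. The post is at about (0.623,0.080) and the ring at about (0.607,0.287).

```bash
cat > d.py <<'E'
import sys
from h import *
def delta(x,y,z):
    s=get_state(); R=Ro.from_quat(s['eef_rot']).as_matrix(); d=R.T@(np.array([x,y,z])-s['tcp_pos'])
    print("tcp",np.round(s['tcp_pos'],4),"gap",round(float(s['finger_gap']),4),"F",np.round(s['ft_force'],1),"t",round(s['clock'],2),"j",np.round(s['qpos'],2)); print("shift frac",np.round(d/0.4,4))
if __name__=="__main__": delta(*map(float,sys.argv[1:4]))
E
python3 d.py 0.460 0.263 0.13; python3 d.py 0.460 0.263 0.026
```

```text
tcp [0.2813 0.5581 0.1857] gap 0.0871 F [0.  0.  0.6] t 0.7 j [ 0.98  0.22  1.53  0.    1.39 -0.13]
shift frac [ 0.7311  0.1392 -0.4579]
tcp [0.2813 0.5581 0.1857] gap 0.0871 F [0.  0.  0.6] t 0.7 j [ 0.98  0.22  1.53  0.    1.39 -0.13]
shift frac [ 0.7311  0.3992 -0.4579]
```

```bash
python3 -m crank '[[[0.05,0,-0.03],0,1],[[0.12,0,-0.08],0,1],[[0.2,0,-0.13],0,1],[[0.28,0,-0.18],0,1],[[0.36,0,-0.23],0,1],[[0.44,0,-0.28],0,1],[[0.52,0,-0.33],0,1],[[0.6,0,-0.38],0,1],[[0.67,0.03,-0.42],0,1],[[0.71,0.06,-0.445],0,1],[[0.731,0.08,-0.458],0,1],[[0.731,0.1,-0.458],0,1],[[0.731,0.1,-0.458],0,1],[[0.731,0.1,-0.458],0,1],[[0.731,0.1,-0.458],0,1]]'
python3 - <<'E'
from meas import *
p=grab_frame("wrist"); save(p,"w1.png")
for l in ["bellows"]:
    for d in models.look_for(p,l)[:4]:
        X=w(p,d["location"]); print(l,round(d["score"],2),X,px(p,X))
Q=near(p,(.46,.263),.045,.061,.075); print(len(Q),Q.mean(0) if len(Q) else 0, Q.min(0),Q.max(0))
print(px(p,(.46,.263,.066)))
import d; d.delta(.46,.263,.026)
E
```

```text
clock: 1.95
tcp_pos: [0.4595, 0.2643, 0.1461]
eef_rot: [-0.688, 0.163, -0.163, 0.688]
ft_force: [-0.1, -0.5, 0.7]
finger_gap: 0.0868
bellows 0.94 [0.3596 0.3199 0.0585] [258.5  76.7]
bellows 0.93 [0.3622 0.2131 0.0524] [169.2 128.6]
bellows 0.91 [0.4658 0.2637 0.051 ] [255.4 192.2]
342 [0.4613 0.2624 0.0651] [0.4335 0.2366 0.061 ] [0.487  0.2898 0.0674]
[252.5 191.2]
tcp [0.4598 0.2642 0.1464] gap 0.0875 F [-0.4 -0.4 -0.5] t 2.05 j [ 0.37  0.02  1.82  0.    1.3  -0.73]
shift frac [ 0.0015  0.301  -0.0028]
```

View pics/w1.png

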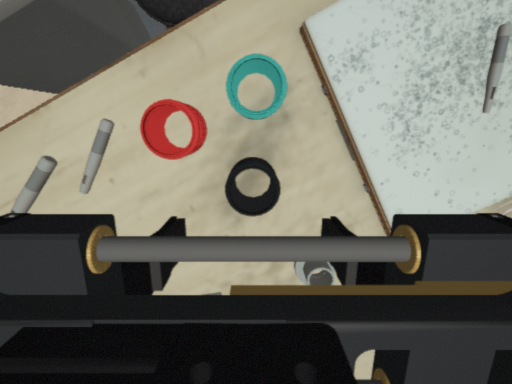

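The wrist view shows the black ring centred at (252,187), matching the estimate. Fingers straddle it and clear the red and turquoise look-alikes and the slab. I'll descend and grip.

```bash
python3 -m crank '[[[0.001,0.05,-0.002],0,1],[[0.001,0.1,-0.002],0,1],[[0.001,0.15,-0.002],0,1],[[0.001,0.2,-0.002],0,1],[[0.001,0.25,-0.002],0,1],[[0.001,0.28,-0.002],0,1],[[0.001,0.3,-0.002],0,1],[[0.001,0.3,-0.002],0,1],[[0.001,0.3,-0.002],0,1],[[0.001,0.3,-0.002],0,-1],[[0.001,0.3,-0.002],0,-1],[[0.001,0.3,-0.002],0,-1],[[0.001,0.3,-0.002],0,-1],[[0.001,0.3,-0.002],0,-1],[[0.001,0.3,-0.002],0,-1],[[0.001,0.3,-0.002],0,-1],[[0.001,0.3,-0.002],0,-1]]'; python3 -m crank '[[[0,0,0],0,-1],[[0,0,0],0,-1]]'
python3 d.py 0.46 0.263 0.16
```

```text
clock: 3.47
tcp_pos: [0.46, 0.2621, 0.0257]
eef_rot: [-0.688, 0.163, -0.164, 0.688]
ft_force: [-1.0, 0.9, 0.3]
finger_gap: 0.0498
clock: 3.63
tcp_pos: [0.46, 0.2621, 0.0257]
eef_rot: [-0.688, 0.164, -0.164, 0.688]
ft_force: [0.8, 0.1, 0.6]
finger_gap: 0.0496
tcp [0.46   0.2621 0.0257] gap 0.0496 F [0.8 0.1 0.6] t 3.63 j [ 0.37  0.17  1.91 -0.    1.06 -0.74]
shift frac [-0.0011 -0.3357  0.0021]
```

```bash
python3 -m crank '[[[0,-0.03,0],0,-1],[[0,-0.07,0],0,-1],[[0,-0.12,0],0,-1],[[0,-0.18,0],0,-1],[[0,-0.24,0],0,-1],[[0,-0.29,0],0,-1],[[0,-0.32,0],0,-1],[[0,-0.335,0],0,-1],[[0,-0.335,0],0,-1],[[0,-0.335,0],0,-1]]'
python3 - <<'E'
from meas import *
import d
p=grab_frame("side"); save(p,"s2.png"); q=grab_frame("wrist"); save(q,"w2.png")
for n,p in(("side",p),("wrist",q)):
    P,ok=cloud(p); m=ok&(np.hypot(P[...,0]-.46,P[...,1]-.263)<.04)&(P[...,2]>.11)
    dark=p["img"].max(-1)<40; Q=P[m&dark]; print(n,len(Q),np.percentile(Q,[1,50,99],axis=0) if len(Q) else 0)
d.delta(.623,.080,.16); d.delta(.623,.080,.037)
E
```

```text
clock: 4.47
tcp_pos: [0.4595, 0.2619, 0.159]
eef_rot: [0.688, -0.164, 0.163, -0.688]
ft_force: [-0.0, 0.2, -0.8]
finger_gap: 0.0492
side 3156 [[0.4253 0.2367 0.142 ]
 [0.4623 0.2818 0.3188]
 [0.4971 0.3015 0.5138]]
wrist 19550 [[0.4236 0.2375 0.1392]
 [0.4354 0.2689 0.3052]
 [0.4812 0.3002 0.3174]]
tcp [0.4589 0.2616 0.1579] gap 0.0497 F [-0.8 -0.  -0.5] t 4.57 j [ 0.37  0.01  1.81 -0.    1.33 -0.74]
shift frac [ 0.5707 -0.0058 -0.2208]
tcp [0.4589 0.2616 0.1579] gap 0.0497 F [-0.8 -0.  -0.5] t 4.57 j [ 0.37  0.01  1.81 -0.    1.33 -0.74]
shift frac [ 0.5714  0.3017 -0.2201]
```

View pics/s2.png

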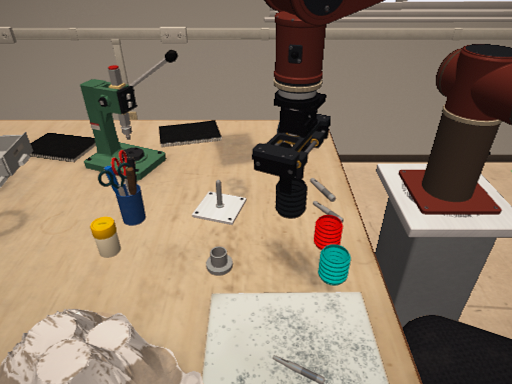

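View pics/w2.png

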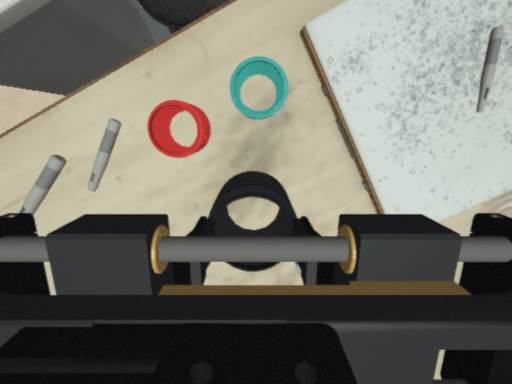

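Bellows is held upright: side (291,197). Now over the post.

```bash
python3 -m crank '[[[0.03,-0.01,-0.012],0,-1],[[0.08,-0.01,-0.03],0,-1],[[0.14,-0.01,-0.055],0,-1],[[0.2,-0.01,-0.078],0,-1],[[0.27,-0.01,-0.105],0,-1],[[0.34,-0.01,-0.13],0,-1],[[0.41,-0.01,-0.16],0,-1],[[0.47,-0.01,-0.182],0,-1],[[0.52,-0.01,-0.2],0,-1],[[0.55,-0.01,-0.213],0,-1],[[0.57,-0.01,-0.22],0,-1],[[0.572,-0.01,-0.22],0,-1],[[0.572,-0.01,-0.22],0,-1],[[0.572,-0.01,-0.22],0,-1],[[0.572,-0.01,-0.22],0,-1]]'
python3 - <<'E'
from meas import *
import d
for n in("scene","side","wrist"):
    p=grab_frame(n); save(p,n[:2]+"3.png")
    if n!="wrist":
        P,ok=cloud(p); c=np.array([.623,.08])
        m=ok&(np.hypot(P[...,0]-c[0],P[...,1]-c[1])<.05)
        Q=P[m&(P[...,2]>.105)&(P[...,2]<.20)]; Q=Q[(Q[:,2]<.16)]
        s=least_squares(lambda c:np.hypot(*(Q[:,:2]-c).T)-.031,c,loss='soft_l1',f_scale=.002)
        po=P[m&(P[...,2]>.02)&(P[...,2]<.09)]; 
        cam=-np.asarray(p["R"]).T@np.asarray(p["t"]); dd=cam[:2]-c; dd/=np.hypot(*dd)
        print(n,"bellows fit",s.x,"zmin",Q[:,2].min(),"post",len(po),po[:,:2].mean(0)-dd*.0055)
d.delta(.6235,.0795,.16)
E
cd pics; python3 -c "
import cv2,numpy as np
a=cv2.imread('sc3.png')[90:220,210:350];b=cv2.imread('si3.png')[100:230,150:290]
cv2.imwrite('c3.png',np.hstack([cv2.resize(a,None,fx=2.8,fy=2.8),cv2.resize(b,None,fx=2.8,fy=2.8)]))"
```

```text
clock: 5.82
tcp_pos: [0.624, 0.0816, 0.1637]
eef_rot: [-0.688, 0.163, -0.163, 0.688]
ft_force: [0.4, -0.2, -0.7]
finger_gap: 0.0498
scene bellows fit [0.6223 0.0867] zmin 0.13661795156872145 post 90 [0.6216 0.0816]
side bellows fit [0.6232 0.0777] zmin 0.13552525518597208 post 129 [0.6243 0.078 ]
tcp [0.6243 0.0813 0.1639] gap 0.0496 F [-1.1 -0.2 -1.2] t 5.97 j [ 0.    0.25  1.54  0.    1.36 -1.1 ]
shift frac [ 0.0003  0.0096 -0.005 ]
```

View pics/c3.png

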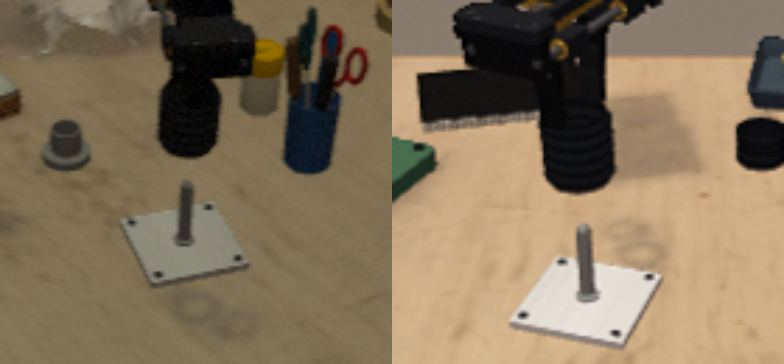

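View pics/wr3.png

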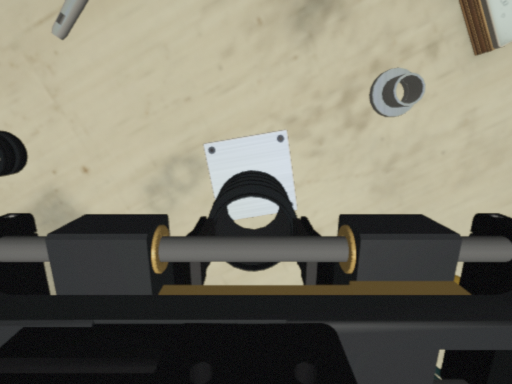

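Bellows is centred over the post within about 2 mm in both views. I'll correct that and lower.

```bash
python3 -m crank '[[[0,0.02,-0.004],0,-1],[[0,0.05,-0.005],0,-1],[[0,0.09,-0.005],0,-1],[[0,0.13,-0.005],0,-1],[[0,0.17,-0.005],0,-1],[[0,0.21,-0.005],0,-1],[[0,0.25,-0.005],0,-1],[[0,0.28,-0.005],0,-1],[[0,0.3,-0.005],0,-1],[[0,0.31,-0.005],0,-1],[[0,0.314,-0.005],0,-1],[[0,0.314,-0.005],0,-1],[[0,0.314,-0.005],0,-1]]'
python3 - <<'E'
from meas import *
import d
d.delta(.6235,.0795,.0357)
for n in("scene","side"):
    p=grab_frame(n); save(p,n[:2]+"4.png")
E
cd pics; python3 -c "
import cv2,numpy as np
a=cv2.imread('sc4.png')[90:220,210:350];b=cv2.imread('si4.png')[120:250,150:290]
cv2.imwrite('c4.png',np.hstack([cv2.resize(a,None,fx=2.8,fy=2.8),cv2.resize(b,None,fx=2.8,fy=2.8)]))"
```

```text
clock: 7.05
tcp_pos: [0.6245, 0.0787, 0.0389]
eef_rot: [-0.688, 0.163, -0.164, 0.688]
ft_force: [0.3, 0.6, -0.2]
finger_gap: 0.0496
tcp [0.6245 0.0787 0.0389] gap 0.0496 F [ 0.3  0.6 -0.2] t 7.05 j [ 0.    0.37  1.63  0.    1.14 -1.1 ]
shift frac [-0.0032  0.0081  0.0006]
```

View pics/c4.png

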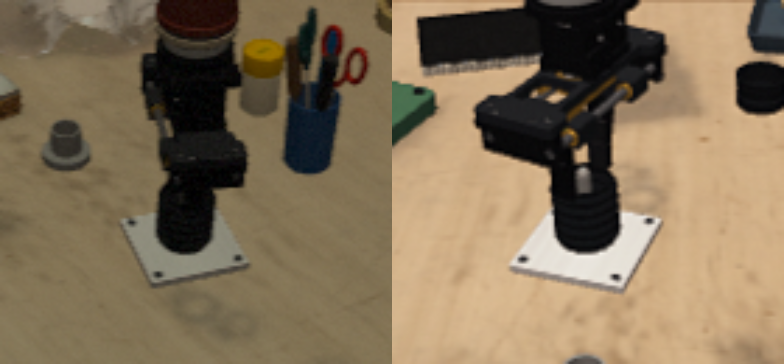

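```bash
python3 -m crank '[[[-0.003,0.004,0],0,-1],[[-0.003,0.008,0],0,-1],[[-0.003,0.01,0],0,-1],[[-0.003,0.01,0],0,-1]]'; python3 d.py .6235 .0795 .0357
```

```text
clock: 7.48
tcp_pos: [0.6235, 0.0793, 0.0356]
eef_rot: [-0.688, 0.163, -0.164, 0.688]
ft_force: [-1.5, -0.2, 6.3]
finger_gap: 0.0494
tcp [0.6235 0.0793 0.0356] gap 0.0494 F [-1.5 -0.2  6.3] t 7.48 j [ 0.    0.37  1.64 -0.    1.13 -1.1 ]
shift frac [-0.0002 -0.0003  0.0004]
```

Contact at the expected height (6 N). Now release slowly and rise.

```bash
python3 -m crank '[[[0,0,0],0,0.3],[[0,0,0],0,0.5],[[0,0,0],0,0.7],[[0,0,0],0,1],[[0,0,0],0,1],[[0,0,0],0,1],[[0,0,0],0,1],[[0,0,0],0,1],[[0,-0.03,0],0,1],[[0,-0.07,0],0,1],[[0,-0.13,0],0,1],[[0,-0.19,0],0,1],[[0,-0.25,0],0,1],[[0,-0.3,0],0,1],[[0,-0.33,0],0,1],[[0,-0.34,0],0,1],[[0,-0.34,0],0,1]]'
python3 - <<'E'
from meas import *
import d
c=np.array([.6235,.0795])
for n in("scene","side","wrist"):
    p=grab_frame(n); save(p,n[:2]+"5.png")
    P,ok=cloud(p); m=ok&(np.hypot(P[...,0]-c[0],P[...,1]-c[1])<.042)
    Q=P[m&(P[...,2]>.016)&(P[...,2]<.072)]
    T=P[m&(P[...,2]>.072)&(P[...,2]<.1)&(p["img"].max(-1)<45)]
    print(n,len(Q),"fit",circ(Q,.031).x,"top",len(T),np.percentile(T,[2,50,98],axis=0) if len(T) else 0)
d.delta(.607,.2865,.1)
E
cd pics; python3 -c "
import cv2,numpy as np
a=cv2.imread('sc5.png')[90:220,210:350];b=cv2.imread('si5.png')[120:250,150:290]
cv2.imwrite('c5.png',np.hstack([cv2.resize(a,None,fx=2.8,fy=2.8),cv2.resize(b,None,fx=2.8,fy=2.8)]))"
```

```text
clock: 8.9
tcp_pos: [0.6235, 0.0793, 0.1716]
eef_rot: [-0.688, 0.163, -0.164, 0.688]
ft_force: [0.1, 0.6, -0.7]
finger_gap: 0.0869
scene 417 fit [0.6202 0.0829] top 46 [[0.5908 0.0544 0.0723]
 [0.6148 0.074  0.0744]
 [0.6445 0.1025 0.0845]]
side 578 fit [0.6221 0.077 ] top 50 [[0.5968 0.0547 0.0723]
 [0.6174 0.0927 0.0734]
 [0.6474 0.1057 0.0759]]
wrist 1366 fit [0.6161 0.0814] top 260 [[0.5952 0.0539 0.0723]
 [0.627  0.0752 0.0754]
 [0.647  0.1054 0.077 ]]
tcp [0.6216 0.0792 0.1682] gap 0.0871 F [-0.2 -0.4 -0.3] t 9.05 j [ 0.    0.24  1.54 -0.    1.37 -1.1 ]
shift frac [-0.2654  0.1706  0.4466]
```

View pics/c5.png

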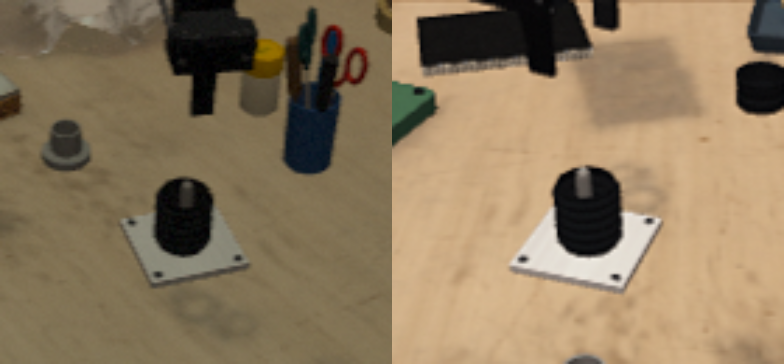

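The bellows stands flat on the plate with its top at about 76 mm and the post inside. Now to the ring.

```bash
python3 -m crank '[[[-0.02,0,0.03],0,1],[[-0.05,0,0.08],0,1],[[-0.09,0,0.15],0,1],[[-0.13,0,0.22],0,1],[[-0.17,0,0.29],0,1],[[-0.21,0,0.35],0,1],[[-0.24,0.03,0.4],0,1],[[-0.258,0.06,0.435],0,1],[[-0.268,0.08,0.447],0,1],[[-0.268,0.1,0.447],0,1],[[-0.268,0.1,0.447],0,1],[[-0.268,0.1,0.447],0,1],[[-0.268,0.1,0.447],0,1]]'
python3 - <<'E'
from meas import *
import d
p=grab_frame("wrist"); save(p,"wr6.png")
for l in ["ring_weight"]:
    for e in models.look_for(p,l)[:2]: print(l,e["score"],w(p,e["location"]))
c=(.607,.2865)
for z0,z1 in((.039,.046),(.009,.015)):
    Q=near(p,c,.045,z0,z1); print(len(Q),np.percentile(Q,[0,2,50,98,100],axis=0))
d.delta(.607,.2865,.0155)
E
```

```text
clock: 10.13
tcp_pos: [0.608, 0.2858, 0.1303]
eef_rot: [0.688, -0.164, 0.164, -0.688]
ft_force: [0.1, 0.3, 0.3]
finger_gap: 0.087
275 [[0.5894 0.2681 0.0392]
 [0.5902 0.2693 0.0399]
 [0.6073 0.2863 0.0423]
 [0.6241 0.3028 0.0438]
 [0.6251 0.3033 0.0444]]
856 [[0.5789 0.257  0.0093]
 [0.5804 0.2594 0.0104]
 [0.5979 0.2915 0.0125]
 [0.6337 0.3126 0.0142]
 [0.6354 0.3142 0.0149]]
tcp [0.6084 0.2861 0.131 ] gap 0.087 F [-1.1  0.4 -0.2] t 10.23 j [ 0.32  0.37  1.45 -0.    1.32 -0.78]
shift frac [-0.0038  0.2888 -0.001 ]
```

View pics/wr6.png

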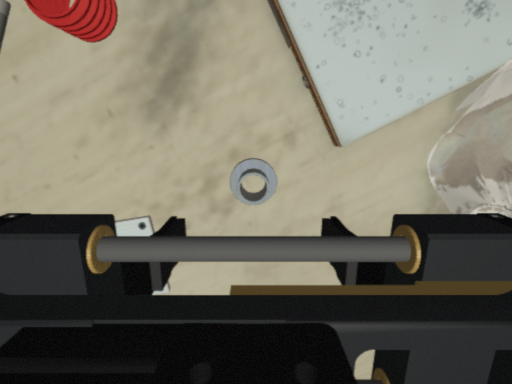

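Ring hub is centred at wrist (253,182) → (0.607, 0.286), with room around it. Descend and grip the hub just above the flange.

```bash
python3 -m crank '[[[-0.003,0.04,-0.001],0,1],[[-0.003,0.09,-0.001],0,1],[[-0.003,0.14,-0.001],0,1],[[-0.003,0.19,-0.001],0,1],[[-0.003,0.23,-0.001],0,1],[[-0.003,0.26,-0.001],0,1],[[-0.003,0.28,-0.001],0,1],[[-0.003,0.285,-0.001],0,1],[[-0.003,0.285,-0.001],0,1],[[-0.003,0.285,-0.001],0,1]]'; python3 d.py .607 .286 .0155
```

```text
clock: 11.07
tcp_pos: [0.6071, 0.2875, 0.0172]
eef_rot: [-0.688, 0.163, -0.164, 0.688]
ft_force: [0.3, 0.8, 0.3]
finger_gap: 0.0871
tcp [0.6071 0.2875 0.0172] gap 0.0871 F [0.3 0.8 0.3] t 11.07 j [ 0.33  0.49  1.52 -0.    1.13 -0.78]
shift frac [ 0.0015  0.0044 -0.0036]
```

```bash
python3 -m crank '[[[0.001,0.003,-0.003],0,0.5],[[0.001,0.003,-0.003],0,0.2],[[0.001,0.003,-0.003],0,-1],[[0.001,0.003,-0.003],0,-1],[[0.001,0.003,-0.003],0,-1],[[0.001,0.003,-0.003],0,-1],[[0.001,0.003,-0.003],0,-1],[[0.001,0.003,-0.003],0,-1],[[0.001,0.003,-0.003],0,-1],[[0.001,0.003,-0.003],0,-1],[[0.001,0.003,-0.003],0,-1],[[0.001,0.003,-0.003],0,-1],[[0.001,0.003,-0.003],0,-1],[[0.001,0.003,-0.003],0,-1]]'; python3 d.py .607 .286 .155
```

```text
clock: 12.23
tcp_pos: [0.606, 0.2861, 0.0148]
eef_rot: [0.688, -0.164, 0.164, -0.688]
ft_force: [0.3, -0.1, 0.1]
finger_gap: 0.0038
tcp [0.606  0.2861 0.0148] gap 0.0038 F [ 0.3 -0.1  0.1] t 12.23 j [ 0.32  0.49  1.52 -0.    1.13 -0.78]
shift frac [ 0.0024 -0.3505  0.001 ]
```

The gap is 3.8 mm, so the hub isn't between the pads. Looking.

```bash
python3 - <<'E'
from meas import *
for n in("scene","side","wrist"):
    p=grab_frame(n); save(p,n[:2]+"7.png")
    for e in models.look_for(p,"ring_weight")[:3]: X=w(p,e["location"]); print(n,e["score"],X,px(p,X))
E
cd pics; python3 -c "
import cv2,numpy as np
a=cv2.imread('sc7.png')[70:220,160:310];b=cv2.imread('si7.png')[180:330,140:290]
cv2.imwrite('c7.png',np.hstack([cv2.resize(a,None,fx=2.6,fy=2.6),cv2.resize(b,None,fx=2.6,fy=2.6)]))"
```

```text
scene 0.77 [0.6005 0.2726 0.0119] [234.2 145.6]
side 0.68 [0.6047 0.297  0.0093] [220.3 266.4]
wrist 0.57 [0.5899 0.2973 0.0135] [257.2 189.9]
```

View pics/c7.png

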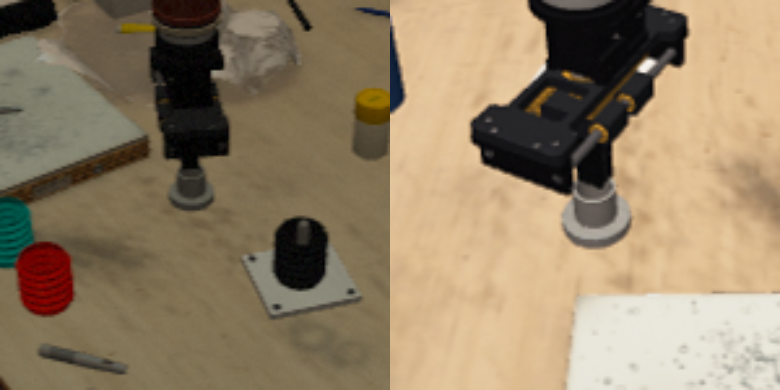

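View pics/wr7.png

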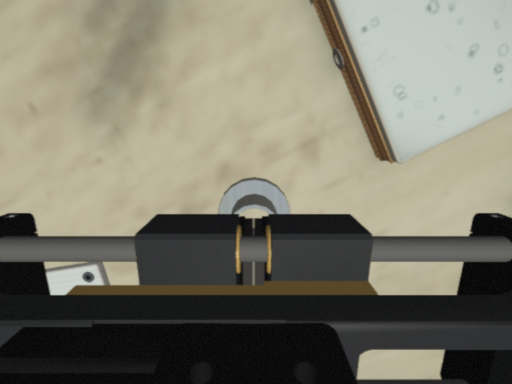

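```bash
python3 - <<'E'
from meas import *
c=np.array([.604,.287])
for n in("scene","side","wrist"):
    p=grab_frame(n); P,ok=cloud(p)
    g=p["img"].astype(int)
    m=ok&(np.hypot(P[...,0]-c[0],P[...,1]-c[1])<.055)
    for z0,z1 in((.004,.010),(.0105,.0145),(.018,.036),(.038,.05)):
        Q=P[m&(P[...,2]>z0)&(P[...,2]<z1)]
        if len(Q)>5: print(n,z0,len(Q),np.percentile(Q,[2,98],axis=0).ravel())
        if z0 in(.0105,): 
            s=least_squares(lambda c:np.maximum(np.hypot(*(Q[:,:2]-c).T)-.029,0)+np.minimum(np.hypot(*(Q[:,:2]-c).T)-.018,0),c); print("   annulus",s.x,s.cost)
    cv2.imwrite("pics/x_"+n+".png",cv2.resize({"scene":p["img"][110:160,210:260],"side":p["img"][230:290,190:250],"wrist":p["img"][160:240,200:310]}[n],None,fx=7,fy=7,interpolation=cv2.INTER_CUBIC)[:,:,::-1])
E
cd pics; python3 -c "
import cv2,numpy as np
a=cv2.imread('x_scene.png');b=cv2.imread('x_side.png');b=cv2.resize(b,(350,350))
cv2.imwrite('x.png',np.hstack([a,b]))"
```

```text
scene 0.004 45 [0.564  0.247  0.0043 0.6329 0.3207 0.0099]
scene 0.0105 52 [0.5769 0.2595 0.0106 0.6295 0.3078 0.0144]
   annulus [0.6041 0.2889] 1.3905925462682523e-05
scene 0.018 71 [0.5858 0.2666 0.0188 0.621  0.3042 0.0357]
scene 0.038 27 [0.5883 0.2683 0.0382 0.6212 0.2987 0.0435]
side 0.004 73 [0.581  0.2686 0.0042 0.6348 0.3148 0.01  ]
side 0.0105 158 [0.5818 0.2692 0.0106 0.6344 0.3131 0.014 ]
   annulus [0.6082 0.2853] 1.3966701339961533e-05
side 0.018 156 [0.5906 0.2704 0.0185 0.623  0.3038 0.0352]
side 0.038 49 [0.5915 0.2779 0.0387 0.6237 0.3034 0.0431]
wrist 0.004 73 [0.5785 0.2735 0.0043 0.5999 0.3134 0.0098]
wrist 0.0105 1270 [0.5797 0.2652 0.011  0.6151 0.3133 0.014 ]
   annulus [0.6076 0.2856] 4.6565503399288645e-07
wrist 0.018 270 [0.5893 0.2755 0.0183 0.6061 0.3034 0.0355]
wrist 0.038 229 [0.5895 0.28   0.0384 0.6023 0.3026 0.0437]
```

View pics/x.png

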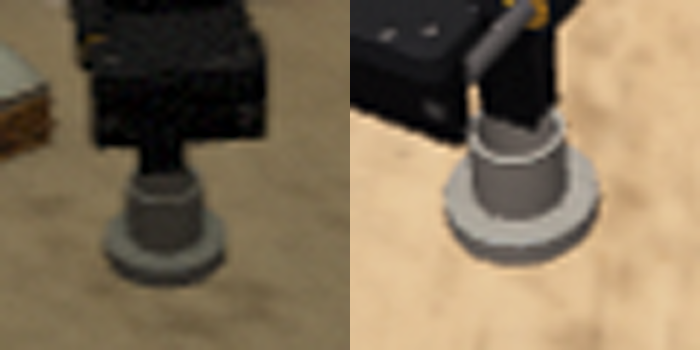

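View pics/x_wrist.png

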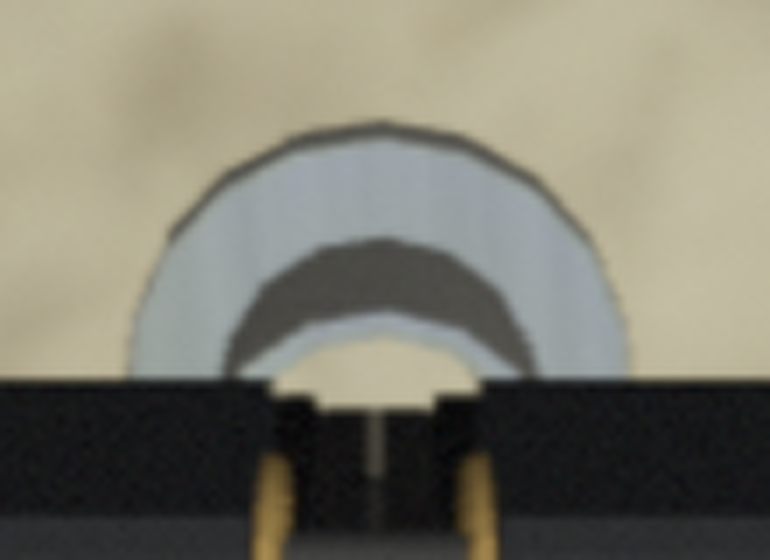

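The views and depth agree: the ring hasn't moved (0.6075, 0.2857) and still stands. The closed fingers are down inside its bore, so they passed the 3 mm hub wall during the fast close. I'll lift straight out while watching the force, then retry with a gentle, stepped close.

```bash
python3 -m crank '[[[0.003,-0.005,0],0,-1],[[0.003,-0.015,0],0,-1],[[0.003,-0.03,0],0,-1]]'; python3 -m crank '[[[0,-0.03,0],0,-1],[[0,-0.07,0],0,-1],[[0,-0.1,0],0,-1],[[0,-0.12,0],0,-1],[[0,-0.12,0],0,-1]]'
python3 - <<'E'
from meas import *
import d
c=np.array([.6075,.2857])
for n in("side","wrist"):
    p=grab_frame(n); P,ok=cloud(p); m=ok&(np.hypot(P[...,0]-c[0],P[...,1]-c[1])<.05); Q=P[m&(P[...,2]>.0105)&(P[...,2]<.0145)]
    s=least_squares(lambda c:np.maximum(np.hypot(*(Q[:,:2]-c).T)-.029,0)+np.minimum(np.hypot(*(Q[:,:2]-c).T)-.018,0),c); print(n,len(Q),s.x,s.cost); save(p,n[:2]+"8.png")
d.delta(.6075,.2857,.0155)
E
```

```text
clock: 12.93
tcp_pos: [0.6067, 0.2853, 0.0267]
eef_rot: [0.688, -0.164, 0.163, -0.688]
ft_force: [0.3, 0.8, 0.4]
finger_gap: 0.0003
clock: 13.35
tcp_pos: [0.6091, 0.2863, 0.0785]
eef_rot: [-0.687, 0.162, -0.165, 0.689]
ft_force: [0.4, -0.2, -0.0]
finger_gap: 0.0004
side 159 [0.6082 0.2848] 5.390474178350626e-06
wrist 1094 [0.6061 0.2866] 9.811073649790679e-05
tcp [0.6073 0.2857 0.0754] gap 0.0003 F [-0.1 -0.3 -0.9] t 13.45 j [ 0.32  0.42  1.49  0.    1.23 -0.78]
shift frac [0.0002 0.1499 0.0001]
```

View pics/si8.png

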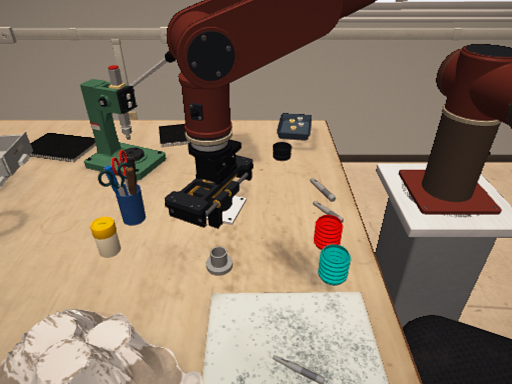

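View pics/wr8.png

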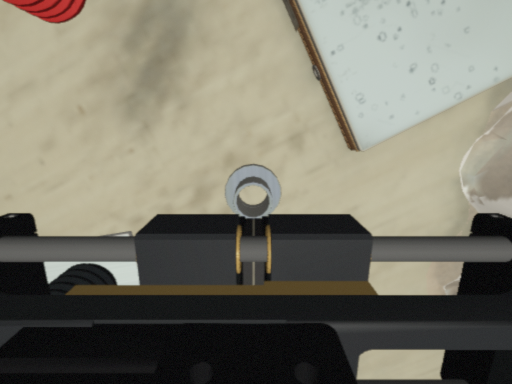

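Ring is undisturbed (side (219,262), hub intact). Open, descend, then close in small steps.

```bash
python3 -m crank '[[[0,0,0],0,1],[[0,0,0],0,1],[[0,0,0],0,1],[[0,0,0],0,1],[[0,0,0],0,1],[[0,0,0],0,1],[[0,0,0],0,1],[[0,0.03,0],0,1],[[0,0.07,0],0,1],[[0,0.11,0],0,1],[[0,0.135,0],0,1],[[0,0.148,0],0,1],[[0,0.148,0],0,0.6],[[0,0.148,0],0,0.3],[[0,0.148,0],0,0.15],[[0,0.148,0],0,0.05],[[0,0.148,0],0,0],[[0,0.148,0],0,0]]'
python3 -m crank '[[[0,0,0],0,-0.04],[[0,0,0],0,-0.08],[[0,0,0],0,-0.1],[[0,0,0],0,-0.12],[[0,0,0],0,-0.13],[[0,0,0],0,-0.14],[[0,0,0],0,-0.14]]'; python3 d.py .6075 .2857 .0155
```

```text
clock: 14.95
tcp_pos: [0.6076, 0.2857, 0.0165]
eef_rot: [-0.688, 0.163, -0.164, 0.688]
ft_force: [-0.3, 0.4, 0.2]
finger_gap: 0.0488
clock: 15.53
tcp_pos: [0.607, 0.2855, 0.0156]
eef_rot: [0.688, -0.164, 0.164, -0.688]
ft_force: [-0.1, 0.2, -0.1]
finger_gap: 0.0376
tcp [0.607  0.2855 0.0156] gap 0.0376 F [-0.1  0.2 -0.1] t 15.53 j [ 0.32  0.49  1.52 -0.    1.13 -0.78]
shift frac [0.0008 0.0002 0.0009]
```

```bash
python3 -m crank '[[[0,0,0],0,-0.15],[[0,0,0],0,-0.16],[[0,0,0],0,-0.17],[[0,0,0],0,-0.18],[[0,0,0],0,-0.19],[[0,0,0],0,-0.19]]'; python3 -m crank '[[[0,0,0],0,-0.2],[[0,0,0],0,-0.21],[[0,0,0],0,-0.22],[[0,0,0],0,-0.22]]';
```

```text
clock: 16.03
tcp_pos: [0.6071, 0.2855, 0.0156]
eef_rot: [0.688, -0.164, 0.164, -0.688]
ft_force: [-0.1, -0.0, 1.5]
finger_gap: 0.0356
clock: 16.37
tcp_pos: [0.6071, 0.2855, 0.0157]
eef_rot: [-0.688, 0.164, -0.164, 0.688]
ft_force: [-0.2, 0.1, -1.0]
finger_gap: 0.0342
```

```bash
python3 - <<'E'
from meas import *
for n,(v,u) in {"scene":((105,205)),"side":((225,190)),"wrist":((160,200))}.items():
    p=grab_frame(n); save(p,n[:2]+"9.png")
    cv2.imwrite("pics/y_"+n+".png",cv2.resize(p["img"][v:v+65,u:u+65],(390,390),interpolation=cv2.INTER_CUBIC)[:,:,::-1])
a,b=cv2.imread("pics/y_scene.png"),cv2.imread("pics/y_side.png"); cv2.imwrite("pics/y.png",np.hstack([a,b]))
E
```

```text
(no output)
```

View pics/y.png

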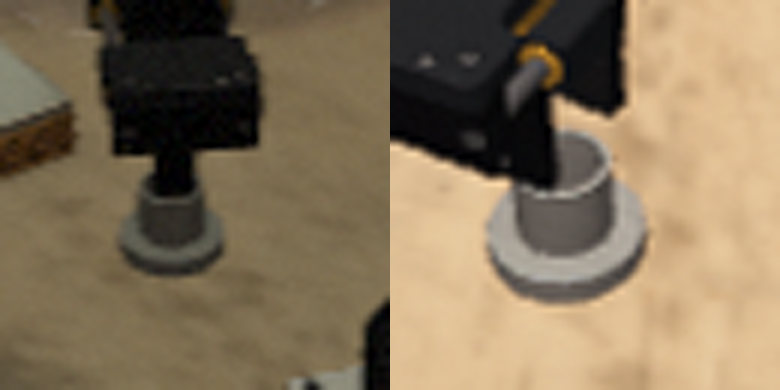

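View pics/wr9.png

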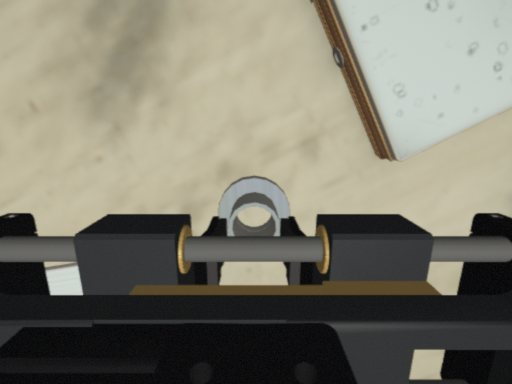

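The fingers look as if they end at the hub's rim, rather than 2–3 mm above the flange. I'll measure the tip height from depth.

```bash
python3 - <<'E'
from meas import *
s=get_state();R=Ro.from_quat(s['eef_rot']).as_matrix(); t=s['tcp_pos']
for n in("scene","side"):
    p=grab_frame(n); P,ok=cloud(p); L=(P-t)@R
    dark=(p["img"].max(-1)<50)
    m=ok&dark&(np.abs(L[...,0])<.02)&(np.abs(L[...,2])<.07)&(L[...,1]>-.08)&(P[...,2]>.012)
    Q=L[m]; print(n,len(Q))
    for a in np.arange(-.08,.01,.006):
        k=Q[(Q[:,1]>=a)&(Q[:,1]<a+.006)]
        if len(k): print(round(a,3),len(k),"x",k[:,0].min(),k[:,0].max(),"z",k[:,2].min(),k[:,2].max())
    for z in(-.0185,.0185,-.03,.03):
        print("tip px at z",z, px(p,t+R@np.array([0,0,z])), "grasp", px(p,t+R@np.array([0,-.019,z])))
print(t)
E
```

```text
scene 100
-0.068 4 x -0.010878946786551488 0.005685461695686053 z -0.031448763670668255 -0.023350469123032375
-0.062 12 x -0.010093270101672767 0.005293985360240399 z -0.030397038638647997 -0.022704573896054275
-0.056 6 x -0.013713401760349327 0.005549495366478501 z -0.026083392283687543 -0.022478540822111173
-0.05 12 x -0.013849907205154739 0.005229946301295765 z -0.026713695978639977 -0.02322587307805175
-0.044 10 x -0.013839151175114701 0.005993952114889223 z -0.029569142793115386 -0.01856104752438982
-0.038 3 x -0.013682904330021943 -0.0010888430339116195 z -0.02480010732483122 -0.023338939025707998
-0.026 7 x -0.01588334455082181 0.012161618304862539 z -0.018116959591335618 0.011325335520385985
-0.02 11 x -0.015922466849686255 0.009887756920739881 z -0.01728378881194211 -0.008256450163823375
-0.014 17 x -0.015790809586203963 0.013629825653553296 z -0.01871815144344104 0.015330952147025196
-0.008 11 x -0.016102852341314974 0.013734406659213154 z -0.015647078165031292 -0.004641947938120134
-0.002 7 x -0.009053611085480725 0.013208477516346972 z -0.03238672518145985 -0.008901622616
[... 557 characters left out ...]
4338 0.001685440359457403 z -0.020931174506459323 0.02776452297117866
-0.056 30 x -0.011698808137392793 0.0030380377372641572 z -0.022444274839502214 0.026683277589952255
-0.05 28 x -0.011028248064870147 0.004132307386854307 z -0.023003855329778087 0.027280233382726563
-0.044 27 x -0.010930990941470346 0.007059265717036353 z -0.023063920782827124 0.02691316668756083
-0.038 2 x -0.007345937930845774 0.0002589721307909568 z -0.018704596127496562 -0.018431859504215362
tip px at z -0.0185 [224. 255.] grasp [223.5 248.5]
tip px at z 0.0185 [214.9 266. ] grasp [214.3 259.5]
tip px at z -0.03 [226.6 251.7] grasp [226.2 245.3]
tip px at z 0.03 [212.  269.6] grasp [211.3 263. ]
[0.607  0.2855 0.0156]
```

```bash
python3 - <<'E'
from meas import *
s=get_state();R=Ro.from_quat(s['eef_rot']).as_matrix()
t=np.array([.6216,.0792,.1682])
for n in("scene","side"):
    p=grab_frame(n); im=cv2.imread("pics/"+n[:2]+"5.png")
    im=cv2.resize(im,None,fx=4,fy=4,interpolation=cv2.INTER_CUBIC)
    c=px(p,t)
    for z in(-.051,.051):
        for y,col in((0,(0,0,255)),(-.019,(0,255,0)),(-.04,(255,0,0))):
            u=px(p,t+R@np.array([0,y,z])); cv2.circle(im,(int(4*u[0]+2),int(4*u[1]+2)),5,col,-1)
    cx,cy=int(4*c[0]),int(4*c[1]); cv2.imwrite("pics/z_"+n+".png",im[max(cy-200,0):cy+200,cx-200:cx+200])
a,b=cv2.imread("pics/z_scene.png"),cv2.imread("pics/z_side.png");print(a.shape,b.shape); h=min(len(a),len(b)); cv2.imwrite("pics/z.png",np.hstack([a[-h:],b[-h:]]))
E
```

```text
(400, 400, 3) (400, 400, 3)
```

View pics/z.png

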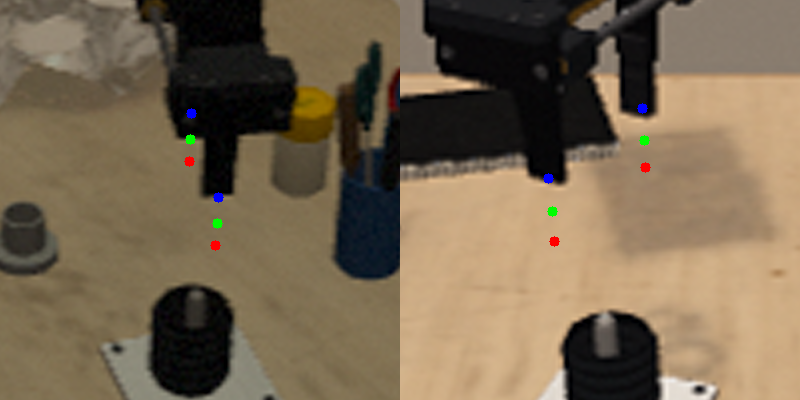

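In this free view both fingertips land on the point 40 mm behind the reported TCP, and depth says the same. The real tips sit about 40 mm higher than the TCP reading, so the fingers only closed above the hub; nothing passed through the wall. The bellows was gripped near its top rim. From here I use tip z = TCP z + 0.040. For the ring, tips at about 17 mm means TCP z of about -0.023.

```bash
python3 -m crank '[[[0,0,0],0,1],[[0,0,0],0,1],[[0,0,0],0,1],[[0,0,0],0,1],[[0,0,0],0,1],[[0,0,0],0,1],[[0,0,0],0,1],[[0,0.02,0],0,1],[[0,0.04,0],0,1],[[0,0.055,0],0,1],[[0,0.065,0],0,1],[[0,0.07,0],0,1],[[0,0.07,0],0,1]]'
python3 - <<'E'
from meas import *
import d
d.delta(.6075,.2857,-.0235)
s=get_state();R=Ro.from_quat(s['eef_rot']).as_matrix(); t=s['tcp_pos']
o=[]
for n in("scene","side"):
    p=grab_frame(n); im=cv2.resize(p["img"][:,:,::-1],None,fx=4,fy=4,interpolation=cv2.INTER_CUBIC)
    for z in(-.051,.051):
        u=px(p,t+R@np.array([0,-.04,z])); cv2.circle(im,(int(4*u[0]+2),int(4*u[1]+2)),4,(255,0,0),-1)
    c=(4*px(p,t)).astype(int); o.append(im[c[1]-200:c[1]+200,c[0]-200:c[0]+200])
    P,ok=cloud(p); L=(P-t)@R
    m=ok&(p["img"].max(-1)<50)&(np.abs(L[...,0])<.02)&(np.abs(L[...,2])<.065)&(np.abs(L[...,2])>.04)&(L[...,1]>-.08)&(P[...,2]>.008)
    print(n,m.sum(),"tip z",np.percentile(P[m][:,2],[0,2,5,10]))
cv2.imwrite("pics/z10.png",np.hstack(o))
E
```

```text
clock: 17.8
tcp_pos: [0.6063, 0.2853, -0.0135]
eef_rot: [0.688, -0.164, 0.163, -0.688]
ft_force: [-0.0, 0.3, 1.1]
finger_gap: 0.0872
tcp [ 0.6063  0.2853 -0.0135] gap 0.0872 F [-0.   0.3  1.1] t 17.8 j [ 0.32  0.52  1.53  0.    1.09 -0.78]
shift frac [0.0022 0.0249 0.0023]
scene 67 tip z [0.0248 0.0252 0.0261 0.0282]
side 174 tip z [0.0251 0.0264 0.0274 0.0297]
```

View pics/z10.png

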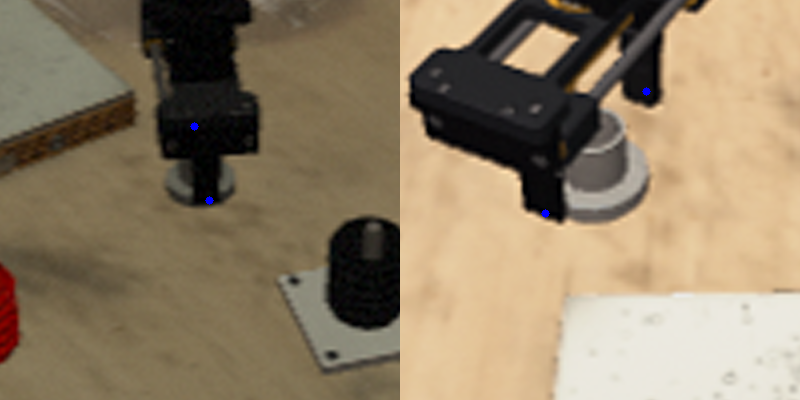

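Measured tip at z = 0.025, an offset of 38.5 mm. Lower 8 mm more, then close.

```bash
python3 -m crank '[[[0.002,0.01,0.002],0,1],[[0.002,0.018,0.002],0,1],[[0.002,0.02,0.002],0,0.6],[[0.002,0.02,0.002],0,0.3],[[0.002,0.02,0.002],0,0.1],[[0.002,0.02,0.002],0,0],[[0.002,0.02,0.002],0,-0.05],[[0.002,0.02,0.002],0,-0.1],[[0.002,0.02,0.002],0,-0.15],[[0.002,0.02,0.002],0,-0.2],[[0.002,0.02,0.002],0,-0.3],[[0.002,0.02,0.002],0,-1],[[0.002,0.02,0.002],0,-1],[[0.002,0.02,0.002],0,-1],[[0.002,0.02,0.002],0,-1],[[0.002,0.02,0.002],0,-1]]'; python3 d.py .6075 .2857 .14
```

```text
clock: 19.23
tcp_pos: [0.6081, 0.2859, -0.0203]
eef_rot: [0.688, -0.164, 0.164, -0.688]
ft_force: [-0.3, -0.3, 1.7]
finger_gap: 0.0349
tcp [ 0.6081  0.2859 -0.0203] gap 0.0349 F [-0.3 -0.3  1.7] t 19.23 j [ 0.32  0.54  1.53 -0.    1.08 -0.78]
shift frac [-0.0012 -0.4008 -0.0011]
```

Gap holds at 35 mm on the hub. Lift.

```bash
python3 -m crank '[[[0,-0.02,0],0,-1],[[0,-0.05,0],0,-1],[[0,-0.1,0],0,-1],[[0,-0.15,0],0,-1],[[0,-0.2,0],0,-1],[[0,-0.25,0],0,-1],[[0,-0.29,0],0,-1],[[0,-0.32,0],0,-1],[[0,-0.33,0],0,-1],[[0,-0.33,0],0,-1],[[0,-0.33,0],0,-1],[[0,-0.33,0],0,-1]]'
python3 - <<'E'
from meas import *
import d
d.delta(.6235,.0795,.115)
p=grab_frame("side"); im=p["img"][170:300,150:300]; P,ok=cloud(p)
cv2.imwrite("pics/si11.png",cv2.resize(im,None,fx=4,fy=4,interpolation=cv2.INTER_CUBIC)[:,:,::-1])
# recheck bellows/post
c=np.array([.6235,.0795])
for n in("scene","side"):
    p=grab_frame(n); P,ok=cloud(p); m=ok&(np.hypot(P[...,0]-c[0],P[...,1]-c[1])<.042)
    Q=P[m&(P[...,2]>.016)&(P[...,2]<.072)]; T=P[m&(P[...,2]>.079)&(P[...,2]<.092)]
    print(n,circ(Q,.031).x,"post",T[:,:].mean(0) if len(T) else 0)
E
```

```text
clock: 20.23
tcp_pos: [0.6071, 0.2855, 0.11]
eef_rot: [0.688, -0.164, 0.163, -0.687]
ft_force: [0.4, 0.6, -2.9]
finger_gap: 0.0347
tcp [0.6071 0.2855 0.11  ] gap 0.0347 F [ 0.4  0.6 -2.9] t 20.23 j [ 0.32  0.39  1.46 -0.    1.29 -0.78]
shift frac [ 0.2685 -0.0122 -0.4416]
scene [0.62  0.083] post [0.6182 0.0779 0.085 ]
side [0.624  0.0795] post 0
```

View pics/si11.png

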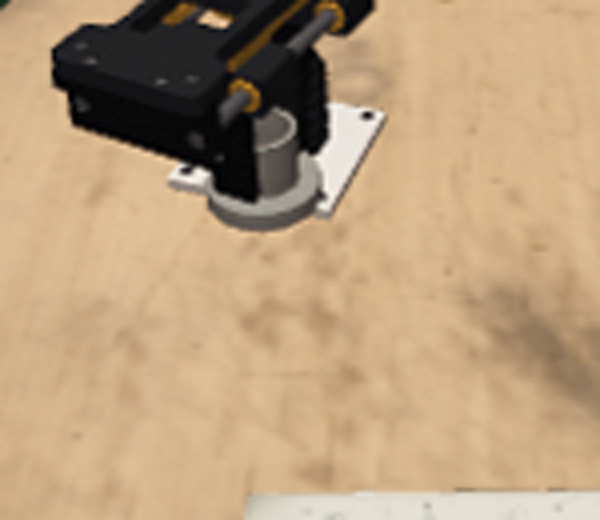

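Ring is held level; the weight reads about 2.9 N. Move over the post.

```bash
python3 -m crank '[[[0.01,-0.01,-0.02],0,-1],[[0.03,-0.01,-0.05],0,-1],[[0.06,-0.01,-0.1],0,-1],[[0.095,-0.01,-0.155],0,-1],[[0.13,-0.01,-0.215],0,-1],[[0.165,-0.01,-0.27],0,-1],[[0.2,-0.01,-0.33],0,-1],[[0.23,-0.01,-0.38],0,-1],[[0.25,-0.01,-0.412],0,-1],[[0.262,-0.01,-0.432],0,-1],[[0.268,-0.01,-0.441],0,-1],[[0.268,-0.01,-0.441],0,-1],[[0.268,-0.01,-0.441],0,-1],[[0.268,-0.01,-0.441],0,-1],[[0.268,-0.01,-0.441],0,-1]]'
python3 - <<'E'
from meas import *
import d
c=np.array([.6235,.0795]);o=[]
for n in("scene","side"):
    p=grab_frame(n); P,ok=cloud(p); m=ok&(np.hypot(P[...,0]-c[0],P[...,1]-c[1])<.045)&(p["img"].max(-1)>50)
    Q=P[m&(P[...,2]>.131)&(P[...,2]<.148)]
    s=least_squares(lambda c:np.maximum(np.hypot(*(Q[:,:2]-c).T)-.029,0)+np.minimum(np.hypot(*(Q[:,:2]-c).T)-.018,0),c)
    E=P[m&(P[...,2]>.1)&(P[...,2]<.145)]; f_=circ(Q[Q[:,2]<.141],.029).x if (Q[:,2]<.141).sum()>5 else None
    print(n,len(Q),s.x,"edge",f_,"zrange",np.percentile(E[:,2],[1,99]))
    u=px(p,[*c,.1]).astype(int); o.append(cv2.resize(p["img"][u[1]-50:u[1]+50,u[0]-50:u[0]+50,::-1],(390,390),interpolation=cv2.INTER_CUBIC))
cv2.imwrite("pics/z12.png",np.hstack(o))
d.delta(.6235,.0795,.0557)
E
```

```text
clock: 21.63
tcp_pos: [0.6243, 0.0814, 0.1156]
eef_rot: [-0.688, 0.163, -0.163, 0.688]
ft_force: [0.2, 0.4, -3.1]
finger_gap: 0.0346
scene 64 [0.6217 0.0826] edge [0.6218 0.0833] zrange [0.1368 0.1449]
side 169 [0.6252 0.0824] edge [0.624  0.0807] zrange [0.1351 0.1448]
tcp [0.6243 0.0811 0.1156] gap 0.0346 F [ 0.2 -0.5 -2.9] t 21.73 j [ 0.    0.29  1.58  0.    1.27 -1.1 ]
shift frac [-0.0001  0.1497 -0.0045]
```

View pics/z12.png

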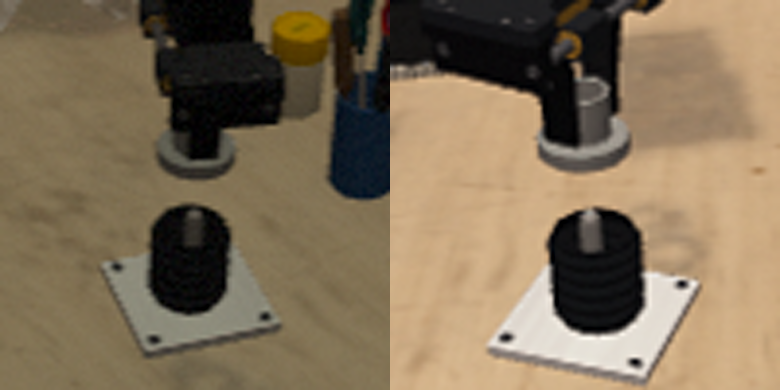

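Ring is centred to about 2 mm. Correct and lower to just above the bellows.

```bash
python3 -m crank '[[[0,0.01,-0.003],0,-1],[[0,0.03,-0.005],0,-1],[[0,0.05,-0.005],0,-1],[[0,0.07,-0.005],0,-1],[[0,0.09,-0.005],0,-1],[[0,0.11,-0.005],0,-1],[[0,0.125,-0.005],0,-1],[[0,0.135,-0.005],0,-1],[[0,0.14,-0.005],0,-1],[[0,0.14,-0.005],0,-1],[[0,0.14,-0.005],0,-1]]'; python3 -m crank '[[[0,0.003,0],0,-1],[[0,0.006,0],0,-1],[[0,0.009,0],0,-1],[[0,0.009,0],0,-1]]'
```

```text
clock: 22.65
tcp_pos: [0.6238, 0.0783, 0.0599]
eef_rot: [-0.688, 0.163, -0.164, 0.688]
ft_force: [-0.5, 0.4, -2.5]
finger_gap: 0.0347
clock: 22.98
tcp_pos: [0.6235, 0.0784, 0.0559]
eef_rot: [0.688, -0.164, 0.163, -0.688]
ft_force: [0.6, -1.0, -2.6]
finger_gap: 0.0349
```

```bash
python3 -m crank '[[[0,0.002,0.002],0,-1],[[0,0.003,0.002],0,-1],[[0,0.003,0.002],0,-1]]'; python3 - <<'E'
from meas import *
c=np.array([.6235,.0795]);o=[]
for n in("scene","side"):
    p=grab_frame(n)
    u=px(p,[*c,.07]).astype(int); o.append(cv2.resize(p["img"][u[1]-50:u[1]+50,u[0]-50:u[0]+50,::-1],(390,390),interpolation=cv2.INTER_CUBIC))
cv2.imwrite("pics/z13.png",np.hstack(o))
E
```

```text
clock: 23.23
tcp_pos: [0.624, 0.0791, 0.0549]
eef_rot: [-0.688, 0.163, -0.164, 0.688]
ft_force: [-0.1, 0.4, -1.6]
finger_gap: 0.0342
```

View pics/z13.png

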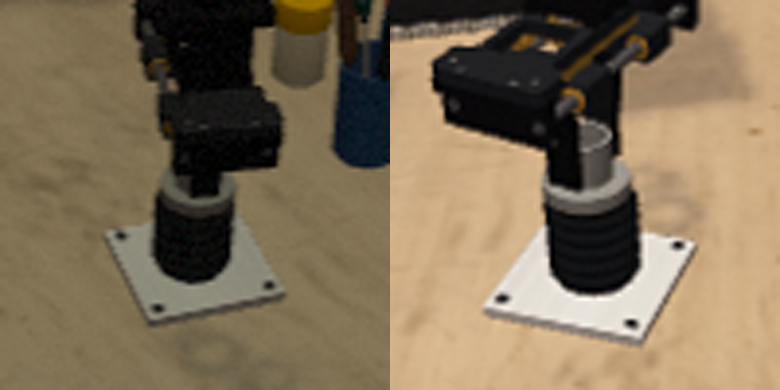

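The ring is down to the bellows, square and centred; force is starting to unload. A touch more.

```bash
python3 -m crank '[[[0,0.002,0],0,-1],[[0,0.003,0],0,-1],[[0,0.003,0],0,-1]]'
```

```text
clock: 23.58
tcp_pos: [0.6245, 0.0791, 0.0544]
eef_rot: [-0.688, 0.163, -0.164, 0.688]
ft_force: [-0.5, 0.1, 2.5]
finger_gap: 0.0347
```

Seated with light contact. Release gradually and rise clear.

```bash
python3 -m crank '[[[0,0,0],0,-0.15],[[0,0,0],0,-0.1],[[0,0,0],0,0],[[0,0,0],0,0.2],[[0,0,0],0,0.5],[[0,0,0],0,0.8],[[0,0,0],0,1],[[0,0,0],0,1],[[0,0,0],0,1],[[0,0,0],0,1],[[0,-0.03,0],0,1],[[0,-0.08,0],0,1],[[0,-0.14,0],0,1],[[0,-0.2,0],0,1],[[0,-0.26,0],0,1],[[0,-0.31,0],0,1],[[0,-0.34,0],0,1],[[0,-0.35,0],0,1],[[0,-0.35,0],0,1],[[0,-0.35,0],0,1]]'; python3 - <<'E'
from meas import *
c=np.array([.6235,.0795]);o=[]
for n in("scene","side","wrist"):
    p=grab_frame(n); save(p,n[:2]+"14.png"); P,ok=cloud(p); m=ok&(np.hypot(P[...,0]-c[0],P[...,1]-c[1])<.045)
    if n!="wrist":
        u=px(p,[*c,.07]).astype(int); o.append(cv2.resize(p["img"][u[1]-50:u[1]+50,u[0]-50:u[0]+50,::-1],(390,390),interpolation=cv2.INTER_CUBIC))
    b=p["img"].max(-1)>55
    F=P[m&b&(P[...,2]>.084)&(P[...,2]<.093)]; H=P[m&b&(P[...,2]>.112)&(P[...,2]<.124)]
    s=least_squares(lambda c:np.maximum(np.hypot(*(F[:,:2]-c).T)-.029,0)+np.minimum(np.hypot(*(F[:,:2]-c).T)-.018,0),c)
    B=P[m&~b&(P[...,2]>.016)&(P[...,2]<.072)]
    A=np.c_[F[:,:2],np.ones(len(F))]; tilt=np.linalg.lstsq(A,F[:,2],rcond=None)[0] if len(F)>3 else 0
    print(n,"flange c",s.x,"z med",np.median(F[:,2]),"tilt",tilt,"hubtop",np.median(H[:,2]) if len(H) else 0,"bellows",circ(B,.031).x if len(B)>5 else 0)
    for e in models.look_for(p,"short_boot")[:1]: print("boot",w(p,e["location"]))
cv2.imwrite("pics/z14.png",np.hstack(o)); s=get_state(); print(s["tcp_pos"],s["finger_gap"],s["clock"],s["ft_force"])
E
```

```text
clock: 25.25
tcp_pos: [0.6234, 0.079, 0.1927]
eef_rot: [0.688, -0.164, 0.163, -0.688]
ft_force: [0.0, -0.1, -1.1]
finger_gap: 0.0871
scene flange c [0.6225 0.0809] z med 0.08713669941884827 tilt [-0.0143 -0.0055  0.0963] hubtop 0.1166163534432574 bellows [0.6207 0.0837]
boot [ 0.4444 -0.1943  0.0259]
side flange c [0.6241 0.078 ] z med 0.08651516688761589 tilt [-0.0037  0.008   0.0886] hubtop 0.11478359850020567 bellows [0.6227 0.0762]
boot [ 0.446  -0.178   0.0248]
wrist flange c [0.6283 0.0834] z med 0.0875218605351773 tilt [-0.0001  0.0016  0.0875] hubtop 0.11713881956148768 bellows [0.6218 0.0802]
boot [ 0.4511 -0.1859  0.017 ]
[0.6233 0.0791 0.1924] 0.08687144064083041 25.55 [-0.3592 -0.2154  0.126 ]
```

View pics/z14.png

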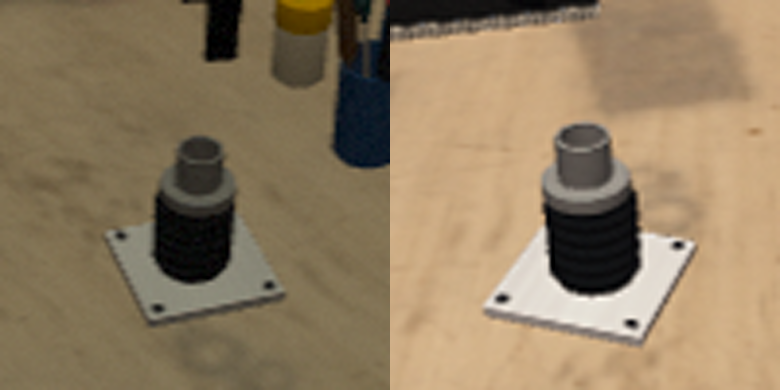

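View pics/wr14.png

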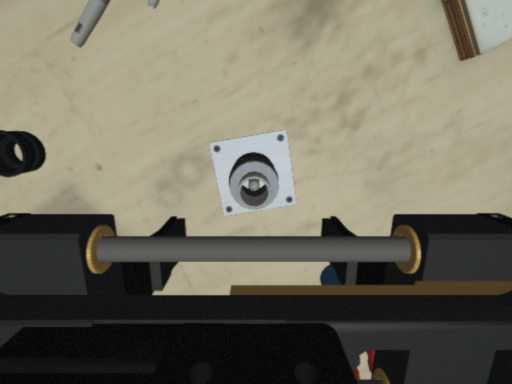

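The stack is upright: flange top at about 0.087 m (0.088 expected), tilt within about 1°, ring concentric with the post, and the post visible in the bore in the wrist view at (253,182). The boot hasn't moved, and the gripper is open and clear. Handing in.

```bash
python3 -c "
from cell import r
print(r.hand_in())"
```

```text
the job is handed in; nothing more can be done
None
```

The job is handed in: the black ribbed bellows stands over the post, flat on the base plate, and the steel ring weight rests flat on top of it. It took about 25.6 s of the 56 s allowed.

**Last checks:**
- **Heights:** the bellows top measured about 76 mm before the weight went on. The flange top measured about 87 mm, against 88 mm expected.
- **Level and centring:** fitted tilt was under 1°. The ring centre in the scene and side views was within about 2 mm of the post. The wrist fit put it 6 mm off, probably because most of the flange was hidden there, but the post shows inside the bore in that picture.
- **Rest of the scene:** the short boot was where it started, and the red and turquoise look-alikes were left alone. The gripper is open and clear.

**What went wrong on the way:**
- **Ring grasp:** the first grasp closed on nothing, and I first misread that as the fingers having passed through the hub wall. The real fingertips sit about 39 mm above the reported TCP position, so they had closed above the hub. The ring had not moved, and I corrected the height and gripped the hub properly.
- **Bellows grip:** for the same reason the bellows was gripped closer to its top rim than I planned, but it held and seated as intended.

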